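# Set out the power-supply parts on their test panels

### The arm

A 6-joint arm with a two-finger parallel gripper is mounted at the origin on the work surface. World frame = base frame: x ahead of the robot, y to its left, z up, the work surface at z = 0. Lengths are in m, angles in rad, forces in N, time in s.
With the tool pointing down it reaches from about 0.25 to 0.725 m from the base axis. Payload 4 kg.
Tool frame: the origin (TCP) lies between the finger pads; the fingertips stand 11 mm ahead of it and the grasp point (between the pads) lies 8 mm behind it (bot.tip_extent is the distance from the TCP to the fingertips, in m); z points along the fingers, y is the line along which they close (so a half turn about z gives the same grasp; the last joint's range is limited). The gripper opens to 85 mm and grips with 20 to 120 N. Pads are 22 mm wide; open, the fingers measure 114 mm over their backs; the gripper's body (76 mm by 85 mm) begins 54 mm behind the grasp point. The pads swing forward as they close: fully open they stand 13 mm farther back than shut.
Start: joints at [-1.262, 0.241, 0.005, 1.335, 0, 1.571], TCP at [0.152, -0.476, 0.242] pointing down, gripper open.
Joint ranges: [-2.72, 2.72], [-1.05, 1.87], [-1.09, 1.28], [-1.99, 2.15], [-1.42, 1.44], [-3.14, 3.14]. Speed limits (rad/s): [2.79, 2.79, 3.14, 3.14, 3.14, 3.14].

### API

Orientations are given as a unit quaternion [x, y, z, w].
In Python, from workcell import bot gives the robot as it stands. The module is installed in compiled form; this text tells all that it offers.
- The arm moves only by the tool drive_tool, never from a script. Its argument "rows" is a list of rows, each an object of numbers: "dx", "dy", "dz": the shift along the tool's x, y, z in units of 50 mm (1.0 is 50 mm); "wx", "wy", "wz": the turn, a rotation vector about the tool's x, y, z in units of 5 degrees (1.0 is 5 degrees); "hand": the finger opening in mm, from 0 to 85.4. A call has 1 to 20 rows; each row is the pose to reach, as a shift and turn from the pose commanded when the call began, along the tool's axes at that moment; what a row does not reach only later rows make up. A row lasts 1/10 s, in which the tool goes at most 50 mm and 8.59 degrees, less where a joint would pass 70% of its speed; a pose out of reach is approached as far as the arm can. A call with a gripper value outside its range is refused whole. The fingers move at their own pace and stop on an object; the grip force is fixed at half the most. Time passes only in rows, so rows that repeat a pose let the fingers close. It gives the time, the measured TCP pose, the force, the opening and the grip force at its end, in the units of the state.
- bot.get_obs(): the state, without advancing time (a new reading comes with each control period).
- bot.camera(name): name is "scene" or "top" or "wrist"; returns the picture (400x640x3 uint8, red, green, blue); there is no depth.
- bot.get_calibration(name): a dict with "vfov" (degrees; the focal length in pixels is half the picture's height over the tangent of half this angle, whatever the lens; pixels are square), "cx", "cy" (the principal point, pixels), "origin" and "rotation" of the camera in the world; the wrist camera has in their place "mount" (4x4, takes a point from camera to tool coordinates, whose origin is the TCP and whose axes are the flange's). Camera axes: x right, y up, looking along -z (the intrinsics and any distortion apply to the point x, -y, -z); pixel columns grow to the right and rows downward; lengths in m; the calibration is good to about 2 mm. A picture is of the moment at which its call begins: read the wrist's pose just before it. get_calibration takes no time and is no camera call.
- bot.job_done(): hands the job in; it is judged then, once.
Trained networks look in the newest picture that a camera, given by its name, has taken for a name from the list of things; names that differ only in an ending like _2 or _b are one class to them, and where a whole thing is asked for, a point or a joint stands for the part that bears it (a point fixed in the world has none). Each returns a list of dicts, best first, with "score" (0 to 1); they miss things now and then, are a little off and sometimes report something else, mostly with a low value. They report only what shows in the picture. A call takes as long as a camera call. They do not tell look-alikes from the thing itself.
- bot.look_for(camera, thing): "extent" ([centre column, centre row, width, height] in pixels, round what is visible of it).
- bot.outline_of(camera, thing): "region" (400x640 bool, what is visible of it) and "extent" ([centre column, centre row, width, height] in pixels, round what is visible of it).
The state is a dict: "clock": time; "joint_pos": joint angles; "joint_vel": joint speeds; "tau": joint torques, N m; "eef_pos": TCP position; "tool_rot": TCP orientation; "ft_force": force on the tool from outside, world axes, zero at the start; "ft_torque": the same for the moment, N m; "grip_width": finger opening in m; "grasp_force": force on a finger pad.
Only numpy, scipy, OpenCV 4.12 (cv2) and the standard library are available. Lean on these libraries where they do the work, as an engineer would, in place of code of your own. Each camera call takes 0.05 s, during which the arm holds its last target. There are 200 camera calls.

### The job

Get the test bench ready: stand each of the four loose power-supply parts (long finned heatsink, transformer, large capacitor, small capacitor) upright on the black panel whose white outline matches its footprint, inside the outline, with the two oblong parts turned to lie along theirs. Leave the amber jar and the blue spool that stand among them where they are.

Things in the scene. Friction and masses are not known exactly. Their poses are not given: they have to be found in the camera images.
- heatsink: Long bare aluminium finned heatsink, 96 (x) x 30 (y) x 35 mm high, five fins running along x on a 7 mm base, fins upward; the two outermost fins are the flat outer sides. About 160 g. Origin: centre of its underside; x along its length, z up.
- transformer: Small mains transformer: steel mounting foot 68 (x) x 52 (y) x 4 mm; dark laminated core 68 x 26 mm, up to 54 mm high; copper-coloured winding 44 (x) x 52 (y) mm from 12 to 46 mm above the underside, with flat faces at y = +/-26 mm that can be gripped. About 400 g. Origin: centre of its underside; x along the 68 mm side, z up.
- big_cap: The larger of two upright cylindrical capacitors, grey sleeve with a silver top: diameter 52 mm, height 60 mm, about 170 g. Origin: centre of its underside, z up.
- small_cap: The smaller of the two upright cylindrical capacitors, grey sleeve with a silver top: diameter 34 mm, height 44 mm, about 60 g. Origin: centre of its underside, z up.
- panel_heatsink: Fixed black mounting panel, 122 x 100 mm and 4 mm thick, lying on the bench, with a long narrow white rectangular outline, 108 (along x) x 42 mm; the outline is centred on the panel. Two white pin headers (25 x 8 mm, pins to 11 mm above the panel) stand at the two corners of the +y edge (x = +/-42, y = 42 mm) and a blank white label is printed near the -y edge. Origin: centre of the panel's underside; x along the panel's 122 mm side, z up.
- panel_transformer: Fixed black mounting panel, 122 x 100 mm and 4 mm thick, lying on the bench, with a wide white rectangular outline, 80 (along x) x 64 mm; the outline is centred on the panel. Two white pin headers (25 x 8 mm, pins to 11 mm above the panel) stand at the two corners of the +y edge (x = +/-42, y = 42 mm) and a blank white label is printed near the -y edge. Origin: centre of the panel's underside; x along the panel's 122 mm side, z up.
- panel_big_cap: Fixed black mounting panel, 122 x 100 mm and 4 mm thick, lying on the bench, with a large white circular outline, 64 mm in diameter; the outline is centred on the panel. Two white pin headers (25 x 8 mm, pins to 11 mm above the panel) stand at the two corners of the +y edge (x = +/-42, y = 42 mm) and a blank white label is printed near the -y edge. Origin: centre of the panel's underside; x along the panel's 122 mm side, z up.
- panel_small_cap: Fixed black mounting panel, 122 x 100 mm and 4 mm thick, lying on the bench, with a small white circular outline, 46 mm in diameter; the outline is centred on the panel. Two white pin headers (25 x 8 mm, pins to 11 mm above the panel) stand at the two corners of the +y edge (x = +/-42, y = 42 mm) and a blank white label is printed near the -y edge. Origin: centre of the panel's underside; x along the panel's 122 mm side, z up.
- jar: Bystander to leave alone: loose small amber glass jar with a black lid, diameter 38 mm, height 45 mm. Origin: centre of its underside, z up.
- spool: Bystander to leave alone: loose small spool standing on end, with blue flanges and a black hub on top, flange diameter 42 mm, height 35 mm. Origin: centre of its underside, z up.
Not all that is in view belongs to the job. Of the things that look like the heatsink, the largest one is meant.

How it is judged:
At the end, for the whole second after the job is handed in: Each part stands upright (within 0.1 rad) and at rest flat on its own panel, its centre within 10 mm of the outline's centre; the heatsink's and the transformer's long sides lie within 0.2 rad of those of their outlines (either way round) (horizontal distance between heatsink and panel_heatsink below 0.01 m and z of heatsink in the frame of panel_heatsink between 0.002 and 0.007 m and angle between each of heatsink, transformer, big_cap, small_cap's own z axis and vertical below 0.1 rad and linear speed of each of heatsink, transformer, big_cap, small_cap below 0.02 m/s and angle between the x axis of heatsink and the x axis of panel_heatsink, either way round below 0.2 rad and horizontal distance between transformer and panel_transformer below 0.01 m and z of transformer in the frame of panel_transformer between 0.002 and 0.007 m and angle between the x axis of transformer and the x axis of panel_transformer, either way round below 0.2 rad and horizontal distance between big_cap and panel_big_cap below 0.01 m and z of big_cap in the frame of panel_big_cap between 0.002 and 0.007 m and horizontal distance between small_cap and panel_small_cap below 0.01 m and z of small_cap in the frame of panel_small_cap between 0.002 and 0.007 m); the robot touches nothing.
It fails at once if the amber jar is pushed more than 30 mm or knocked over (distance of jar from where it was at the start of the episode above 0.03 m or angle between jar's own z axis and vertical above 0.5 rad).
It fails at once if the blue spool is pushed more than 30 mm or knocked over (distance of spool from where it was at the start of the episode above 0.03 m or angle between spool's own z axis and vertical above 0.5 rad).
It also fails if it takes over 102 s, if anything falls off the work surface, if the arm or the gripper's body presses on something with over 40 N, if the wrist force passes 120 N, or if a joint passes its speed limit or range.

## Working session

There is one attempt and no reset: what is moved stays moved. The work goes in short steps, Python scripts to look and compute and a tool call to move; the robot and the scene stay as the last step left them, time stands still between calls to the robot, and variables do not carry over. Pictures are saved under pics/ and viewed, at most 14 in all, crops included, and the job is handed in when it is done.

Besides the shell and the picture viewer there is one more tool, called after "Call:" as name(argument=value, ...), one argument or row to a line, values as JSON. drive_tool: Moves the arm, as the interface text tells. Its arguments: {"type":"object","properties":{"rows":{"type":"array","items":{"type":"object","properties":{"dx":{"type":"number"},"dy":{"type":"number"},"dz":{"type":"number"},"wx":{"type":"number"},"wy":{"type":"number"},"wz":{"type":"number"},"hand":{"type":"number"}}}}},"required":["rows"]}

```bash
mkdir -p pics; python3 - <<'E'
from workcell import bot
import cv2,numpy as np
for c in ["top","scene"]:
    im=bot.camera(c); cv2.imwrite(f"pics/{c}0.png",im[:,:,::-1])
    k=bot.get_calibration(c); print(c,{a:(np.round(b,4).tolist() if not isinstance(b,str) else b) for a,b in k.items()})
    for t in ["heatsink","transformer","big_cap","small_cap","panel_heatsink","panel_transformer","panel_big_cap","panel_small_cap","jar","spool"]:
        print(t,[(round(d["score"],2),np.round(d["extent"]).astype(int).tolist()) for d in bot.look_for(c,t)][:4])
k=bot.get_calibration("wrist");print(k)
o=bot.get_obs();print(o)
E
```

```text
top {'vfov': 50.3785, 'cx': 321.2717, 'cy': 202.7199, 'origin': [0.2875, 0.01, 1.2441], 'rotation': [-0.047, 0.0557, 0.7127, -0.6976]}
heatsink [(0.89, [214, 239, 21, 35]), (0.52, [254, 243, 19, 21]), (0.43, [206, 280, 24, 9])]
transformer [(0.58, [350, 208, 21, 28])]
big_cap [(0.84, [270, 147, 17, 24]), (0.62, [400, 187, 21, 17])]
small_cap [(0.57, [465, 177, 14, 12])]
panel_heatsink []
panel_transformer [(0.77, [288, 200, 36, 43])]
panel_big_cap [(0.6, [425, 234, 41, 48])]
panel_small_cap [(0.6, [368, 141, 45, 47])]
jar [(0.55, [238, 192, 16, 11])]
spool [(0.63, [400, 189, 17, 19])]
scene {'vfov': 49.7864, 'cx': 318.4742, 'cy': 202.4773, 'origin': [1.1305, 0.1888, 0.8467], 'rotation': [0.2107, 0.2677, 0.7482, 0.5694]}
heatsink [(0.84, [393, 187, 24, 19]), (0.56, [435, 201, 31, 32]), (0.55, [450, 170, 26, 12]), (0.26, [353, 270, 25, 38])]
transformer [(0.88, [282, 190, 29, 33]), (0.58, [405, 234, 21, 20])]
big_cap [(0.76, [354, 270, 27, 38]), (0.64, [215, 160, 43, 36])]
small_cap [(0.56, [143, 186, 18, 19])]
panel_heatsink [(0.96, [466, 265, 46, 56]), (0.68, [214, 161, 43, 36])]
pan
[... 654 characters left out ...]
]])}
{'clock': 1.1, 'joint_pos': array([-1.26202437e+00,  2.40567589e-01,  5.00482871e-03,  1.33518736e+00,
       -1.26708424e-06,  1.57078776e+00]), 'joint_vel': array([-0.0005569 ,  0.00038494, -0.00218624, -0.00040721,  0.00134453,
        0.00084973]), 'tau': array([ 4.15032746e-04, -3.72220623e+01,  2.52696222e+01,  1.27775522e-03,
        8.48511013e-05, -2.03736612e-06]), 'eef_pos': array([ 0.15194615, -0.47636028,  0.24232452]), 'tool_rot': array([9.88105479e-01, 1.53777640e-01, 2.92644491e-06, 2.29251549e-05]), 'ft_force': array([ 0.23203292, -0.33061466,  0.18871717]), 'ft_torque': array([ 0.02005579, -0.02816082, -0.06302425]), 'grasp_force': 0.0, 'grip_width': 0.085144343211429}
```

View pictures.

```bash
python3 - <<'E'
import cv2
im=cv2.imread("pics/top0.png")[100:310,180:490]
cv2.imwrite("pics/top0c.png",cv2.resize(im,(800,542),interpolation=cv2.INTER_CUBIC))
E
```

```text
(no output)
```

View pics/top0c.png

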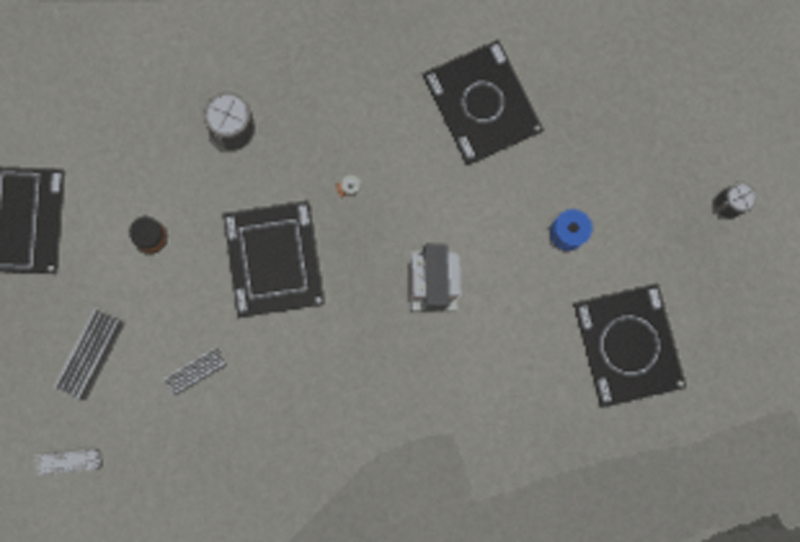

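View pics/scene0.png

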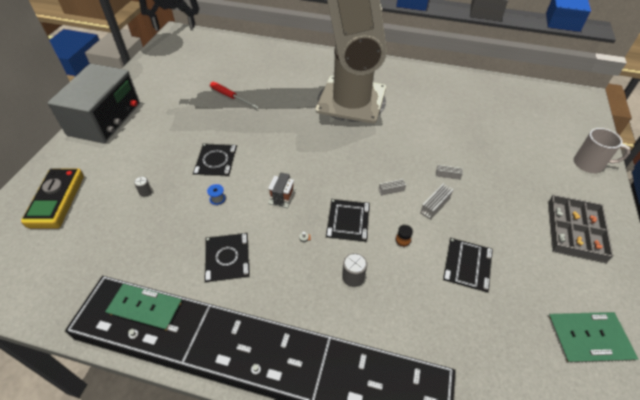

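```bash
cat > h.py <<'E'
import numpy as np,cv2
from scipy.spatial.transform import Rotation as R
from workcell import bot
def cam(name,obs=None):
    k=bot.get_calibration(name); f=200/np.tan(np.radians(k["vfov"]/2))
    if name=="wrist":
        o=obs or bot.get_obs(); T=np.eye(4); T[:3,:3]=R.from_quat(o["tool_rot"]).as_matrix(); T[:3,3]=o["eef_pos"]; M=T@k["mount"]; return f,k["cx"],k["cy"],M[:3,3],M[:3,:3]
    r=np.array(k["rotation"]); r=R.from_quat(r).as_matrix() if r.size==4 else r
    return f,k["cx"],k["cy"],np.array(k["origin"]),r
def unproj(c,u,v,z):
    f,cx,cy,o,r=c; d=r@np.array([(u-cx)/f,-(v-cy)/f,-1.]); return o+d*(z-o[2])/d[2]
def proj(c,P):
    f,cx,cy,o,r=c; p=(np.atleast_2d(P)-o)@r; return np.c_[cx+f*p[:,0]/-p[:,2],cy-f*p[:,1]/-p[:,2]]
def bird(im,c,x0,y0,n,m,z,s=0.001):
    "top-down view: row i -> x=x0-i*s, col j -> y=y0-j*s"
    I,J=np.mgrid[0:n,0:m]; P=np.stack([x0-I*s,y0-J*s,np.full(I.shape,z)],-1).reshape(-1,3)
    q=proj(c,P).astype(np.float32).reshape(n,m,2); return cv2.remap(im,q[...,0],q[...,1],cv2.INTER_LINEAR)
E
python3 - <<'E'
from h import *
s=310/800
T={"ph":(18,220,.004),"pt":(273,259,.004),"pb":(630,346,.004),"ps":(482,102,.004),"heatsink":(90,354,.03),"tr":(436,277,.04),"big":(228,115,.06),"small":(741,195,.044),"jar":(149,233,.045),"spool":(571,228,.035),"d1":(196,370,.01),"d2":(69,461,.01)}
S={"ph":(469,264),"pt":(348,219),"pb":(215,159),"ps":(227,256),"heatsink":(436,200),"tr":(281,186),"big":(355,262),"small":(142,182),"jar":(404,229),"spool":(216,190)}
c=cam("top");c2=cam("scene")
for k,(u,v,z) in T.items():
    p=unproj(c,180+u*s,100+v*s,z); print(k,p.round(3),np.hypot(p[0],p[1]).round(3), unproj(c2,*S[k],z).round(3) if k in S else "")
E
```

```text
ph [0.529 0.388 0.004] 0.657 [0.533 0.392 0.004]
pt [0.478 0.097 0.004] 0.488 [0.481 0.097 0.004]
pb [ 0.37  -0.306  0.004] 0.48 [ 0.376 -0.305  0.004]
ps [ 0.659 -0.149  0.004] 0.675 [ 0.662 -0.148  0.004]
heatsink [0.372 0.298 0.03 ] 0.477 [0.384 0.297 0.03 ]
tr [ 0.449 -0.086  0.04 ] 0.457 [ 0.452 -0.085  0.04 ]
big [0.633 0.142 0.06 ] 0.648 [0.634 0.143 0.06 ]
small [ 0.534 -0.43   0.044] 0.685 [ 0.538 -0.423  0.044]
jar [0.504 0.231 0.045] 0.554 [0.506 0.232 0.045]
spool [ 0.502 -0.239  0.035] 0.556 [ 0.505 -0.239  0.035]
d1 [0.353 0.184 0.01 ] 0.398 
d2 [0.256 0.324 0.01 ] 0.413
```

Call:
drive_tool(
  rows=[
    {"dx":6.7,"dy":-2,"dz":-1.1,"hand":85},
    {"dx":6.7,"dy":-2,"dz":-1.1,"hand":85},
    {"dx":6.7,"dy":-2,"dz":-1.1,"hand":85},
    {"dx":6.7,"dy":-2,"dz":-1.1,"hand":85},
    {"dx":6.7,"dy":-2,"dz":-1.1,"hand":85},
    {"dx":6.7,"dy":-2,"dz":-1.1,"hand":85},
    {"dx":6.7,"dy":-2,"dz":-1.1,"hand":85},
    {"dx":6.7,"dy":-2,"dz":-1.1,"hand":85},
    {"dx":6.7,"dy":-2,"dz":-1.1,"hand":85},
    {"dx":6.7,"dy":-2,"dz":-1.1,"hand":85},
    {"dx":6.7,"dy":-2,"dz":-1.1,"hand":85},
  ],
)

```text
invalid input at $.rows[0]: expected keys dx, dy, dz, wx, wy, wz, hand
```

Call:
drive_tool(
  rows=[
    {"dx":6.7,"dy":-2,"dz":-1.1,"wx":0,"wy":0,"wz":0,"hand":85},
    {"dx":6.7,"dy":-2,"dz":-1.1,"wx":0,"wy":0,"wz":0,"hand":85},
    {"dx":6.7,"dy":-2,"dz":-1.1,"wx":0,"wy":0,"wz":0,"hand":85},
    {"dx":6.7,"dy":-2,"dz":-1.1,"wx":0,"wy":0,"wz":0,"hand":85},
    {"dx":6.7,"dy":-2,"dz":-1.1,"wx":0,"wy":0,"wz":0,"hand":85},
    {"dx":6.7,"dy":-2,"dz":-1.1,"wx":0,"wy":0,"wz":0,"hand":85},
    {"dx":6.7,"dy":-2,"dz":-1.1,"wx":0,"wy":0,"wz":0,"hand":85},
    {"dx":6.7,"dy":-2,"dz":-1.1,"wx":0,"wy":0,"wz":0,"hand":85},
    {"dx":6.7,"dy":-2,"dz":-1.1,"wx":0,"wy":0,"wz":0,"hand":85},
    {"dx":6.7,"dy":-2,"dz":-1.1,"wx":0,"wy":0,"wz":0,"hand":85},
  ],
)

```text
clock: 2.1
eef_pos: [0.4399, -0.2796, 0.297]
tool_rot: [0.988, 0.154, -0.001, -0.0]
ft_force: [-0.7, -1.2, -0.6]
grip_width: 0.085
grasp_force: 0.0
```

```bash
python3 - <<'E'
from h import *
o=bot.get_obs(); im=bot.camera("wrist"); cv2.imwrite("pics/w1.png",im[:,:,::-1]); np.save("w1.npy",[o["eef_pos"].tolist()+o["tool_rot"].tolist()])
print(o["clock"],o["eef_pos"],o["joint_pos"].round(3),o["joint_vel"].round(3))
c=cam("wrist",o)
for n,p in {"pb":(.372,-.306,.004),"ps":(.66,-.149,.004),"tr":(.45,-.086,.05),"small":(.536,-.427,.044),"spool":(.503,-.239,.035),"pt":(.48,.097,.004)}.items(): print(n,proj(c,p).round())
E
```

```text
2.1 [ 0.439914   -0.27958964  0.29697527] [-5.660e-01  2.690e-01  1.830e-01  1.486e+00 -1.000e-03  2.267e+00] [-0.024 -0.005 -0.007  0.     0.001  0.002]
pb [[321. 214.]]
ps [[274. -22.]]
tr [[179. 123.]]
small [[444. 139.]]
spool [[304. 120.]]
pt [[68. 60.]]
```

View pics/w1.png

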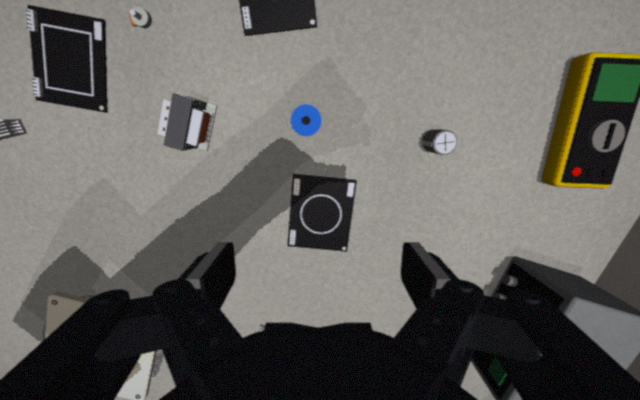

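```bash
cat >> h.py <<'E'
def blob(m):
    n,l,s,_=cv2.connectedComponentsWithStats(m.astype(np.uint8)); return l==1+np.argmax(s[1:,4]) if n>1 else m*0>0
def cnt(m):
    p=np.argwhere(m)[:,::-1].astype(np.float32); return cv2.convexHull(p.reshape(-1,1,2))
def shot(name=None):
    o=bot.get_obs(); im=bot.camera("wrist")
    if name: cv2.imwrite(f"pics/{name}.png",im[:,:,::-1])
    return im,cam("wrist",o),o
def rect(h,x0,y0,s):
    (u,v),_,_=r=cv2.minAreaRect(h); b=cv2.boxPoints(r); e=[b[1]-b[0],b[2]-b[1]]; e.sort(key=np.linalg.norm)
    yaw=np.arctan2(-e[1][0],-e[1][1])  # long side; x=-row,y=-col
    return np.round([x0-v*s,y0-u*s],4).tolist(),(np.array([np.linalg.norm(a) for a in e])*s*1000).round(1).tolist(),round(float((yaw+np.pi/2)%np.pi-np.pi/2),3)
def panel(im,c,x,y,kind,dark=60):
    s=.0005;x0,y0=x+.09,y+.09; b=bird(im,c,x0,y0,360,360,.004,s).max(2)
    m=cv2.morphologyEx(blob(b<dark).astype(np.uint8),cv2.MORPH_CLOSE,np.ones((9,9))); h=cnt(m>0); P=rect(h,x0,y0,s)
    u,v=(y0-P[0][1])/s,(x0-P[0][0])/s; I,J=np.mgrid[0:360,0:360]
    if kind=="r": w=(b>b[m>0].mean()+45)&(np.hypot(I-v,J-u)<68)
    else:
        t=P[2]; X=-(I-v)*np.cos(t)-(J-u)*np.sin(t); Y=(I-v)*np.sin(t)-(J-u)*np.cos(t); w=(b>b[m>0].mean()+45)&(abs(X)<114)&(abs(Y)<70)
    w=blob(cv2.dilate(w.astype(np.uint8),np.ones((3,3)))>0)
    O=rect(cnt(w),x0,y0,s); 
    return P,O
def disc(im,c,x,y,z,r,thr=120):
    s=.0005;n=int((r+.025)*2/s);x0,y0=x+r+.025,y+r+.025; b=bird(im,c,x0,y0,n,n,z,s).min(2)
    (u,v),_,_=cv2.fitEllipse(h:=cnt(blob(cv2.morphologyEx((b>thr).astype(np.uint8),cv2.MORPH_OPEN,np.ones((5,5)))))); return (round(x0-v*s,4),round(y0-u*s,4)),[q*s*1000 for q in cv2.fitEllipse(h)[1]]
E
python3 - <<'E'
from h import *
from types import SimpleNamespace
im=cv2.imread("pics/w1.png")[:,:,::-1]; o=np.load("w1.npy")[0]; c=cam("wrist",{"eef_pos":o[:3],"tool_rot":o[3:]})
print(bot.tip_extent)
print(panel(im,c,.372,-.306,"r")); 
print(panel(im,c,.48,.097,"q"))
for t in (120,140,160): print(t,disc(im,c,.536,-.427,.044,.017,t))
a=bird(im,c,.60,-.36,300,300,.044,.0005); b=bird(im,c,.52,-.01,300,300,.054,.0005)
cv2.imwrite("pics/b1.png",np.hstack([a,b])[:,:,::-1])
E
```

```text
0.011
(([0.3732, -0.3043], [98.0999984741211, 120.69999694824219], 0.21), ([0.373, -0.3045], [68.0, 68.0], 0.0))
(([0.4791, 0.0956], [100.0999984741211, 119.9000015258789], 0.134), ([0.4788, 0.0968], [68.80000305175781, 85.80000305175781], 0.134))Traceback (most recent call last):
  File "<stdin>", line 7, in <module>
  File "h.py", line 42, in disc
    (u,v),_,_=cv2.fitEllipse(h:=cnt(blob(cv2.morphologyEx((b>thr).astype(np.uint8),cv2.MORPH_OPEN,np.ones((5,5)))))); return (round(x0-v*s,4),round(y0-u*s,4)),[q*s*1000 for q in cv2.fitEllipse(h)[1]]
              ~~~~~~~~~~~~~~^^^^^^^^^^^^^^^^^^^^^^^^^^^^^^^^^^^^^^^^^^^^^^^^^^^^^^^^^^^^^^^^^^^^^^^^^^^^^^^^^^^^^^^^
cv2.error: OpenCV(4.12.0) /io/opencv/modules/imgproc/src/shapedescr.cpp:361: error: (-201:Incorrect size of input array) There should be at least 5 points to fit the ellipse in function 'fitEllipseNoDirect'
```

```bash
python3 - <<'E'
from h import *
im=cv2.imread("pics/w1.png")[:,:,::-1].copy(); o=np.load("w1.npy")[0]; c=cam("wrist",{"eef_pos":o[:3],"tool_rot":o[3:]})
a=bird(im,c,.60,-.36,300,300,.044,.0005); b=bird(im,c,.52,-.01,300,300,.054,.0005)
print(np.percentile(a.min(2),[5,50,90,99]))
cv2.imwrite("pics/b1.png",np.hstack([a,b])[:,:,::-1])
E
```

```text
[137. 145. 150. 191.]
```

View pics/b1.png

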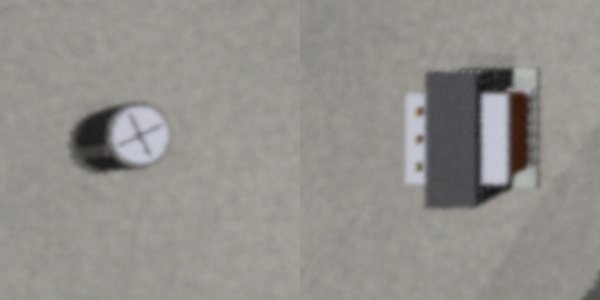

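```bash
cat >> h.py <<'E'
def go(x,y,z,yaw=None,o=None):
    o=o or bot.get_obs(); r=R.from_quat(o["tool_rot"]).as_matrix(); d=r.T@(np.array([x,y,z])-o["eef_pos"])/.05
    t=np.arctan2(r[1,0],r[0,0]); G=r
    if yaw is not None: G=np.column_stack([[np.cos(yaw),np.sin(yaw),0],[np.sin(yaw),-np.cos(yaw),0],[0,0,-1]])
    w=R.from_matrix(r.T@G).as_rotvec()/np.radians(5); print("d",d.round(3),"w",w.round(2),"yaw",t.round(3),"clock",o["clock"],"rows",round(max(np.linalg.norm(d),np.linalg.norm(w)*5/8.59),1))
E
python3 - <<'E'
from h import *
im=cv2.imread("pics/w1.png")[:,:,::-1].copy(); o=np.load("w1.npy")[0]; c=cam("wrist",{"eef_pos":o[:3],"tool_rot":o[3:]})
print(disc(im,c,.5325,-.43,.044,.017,165)); p=disc(im,c,.5325,-.43,.044,.017,165)[0]
go(*p,.020)
E
```

```text
((0.5327, -0.4303), [27.278377532958984, 27.81908226013184])
d [0.872 3.432 5.537] w [0. 0. 0.] yaw 0.307 clock 2.15 rows 6.6
```

Call:
drive_tool(
  rows=[
    {"dx":0.87,"dy":3.43,"dz":4,"wx":0,"wy":0,"wz":0,"hand":56},
    {"dx":0.87,"dy":3.43,"dz":4,"wx":0,"wy":0,"wz":0,"hand":56},
    {"dx":0.87,"dy":3.43,"dz":4,"wx":0,"wy":0,"wz":0,"hand":56},
    {"dx":0.87,"dy":3.43,"dz":4,"wx":0,"wy":0,"wz":0,"hand":56},
    {"dx":0.87,"dy":3.43,"dz":4,"wx":0,"wy":0,"wz":0,"hand":56},
    {"dx":0.87,"dy":3.43,"dz":4,"wx":0,"wy":0,"wz":0,"hand":56},
    {"dx":0.87,"dy":3.43,"dz":4,"wx":0,"wy":0,"wz":0,"hand":56},
    {"dx":0.87,"dy":3.43,"dz":4.8,"wx":0,"wy":0,"wz":0,"hand":56},
    {"dx":0.87,"dy":3.43,"dz":5.5,"wx":0,"wy":0,"wz":0,"hand":56},
    {"dx":0.87,"dy":3.43,"dz":5.5,"wx":0,"wy":0,"wz":0,"hand":56},
    {"dx":0.87,"dy":3.43,"dz":5.5,"wx":0,"wy":0,"wz":0,"hand":56},
    {"dx":0.87,"dy":3.43,"dz":5.5,"wx":0,"wy":0,"wz":0,"hand":28},
    {"dx":0.87,"dy":3.43,"dz":5.5,"wx":0,"wy":0,"wz":0,"hand":28},
    {"dx":0.87,"dy":3.43,"dz":5.5,"wx":0,"wy":0,"wz":0,"hand":28},
    {"dx":0.87,"dy":3.43,"dz":5.5,"wx":0,"wy":0,"wz":0,"hand":28},
    {"dx":0.87,"dy":3.43,"dz":5.5,"wx":0,"wy":0,"wz":0,"hand":28},
  ],
)

```text
clock: 3.75
eef_pos: [0.5361, -0.4309, 0.0263]
tool_rot: [0.988, 0.154, 0.002, 0.002]
ft_force: [-0.5, 0.2, 7.6]
grip_width: 0.0325
grasp_force: 59.9
```

Call:
drive_tool(
  rows=[
    {"dx":0,"dy":0,"dz":-0.6,"wx":0,"wy":0,"wz":0,"hand":28},
    {"dx":0,"dy":0,"dz":-1.6,"wx":0,"wy":0,"wz":0,"hand":28},
    {"dx":4.1,"dy":-4.6,"dz":-3.6,"wx":0,"wy":0,"wz":0,"hand":28},
    {"dx":4.1,"dy":-4.6,"dz":-3.6,"wx":0,"wy":0,"wz":0,"hand":28},
    {"dx":4.1,"dy":-4.6,"dz":-3.6,"wx":0,"wy":0,"wz":0,"hand":28},
    {"dx":4.1,"dy":-4.6,"dz":-3.6,"wx":0,"wy":0,"wz":0,"hand":28},
    {"dx":4.1,"dy":-4.6,"dz":-3.6,"wx":0,"wy":0,"wz":0,"hand":28},
    {"dx":4.1,"dy":-4.6,"dz":-3.6,"wx":0,"wy":0,"wz":0,"hand":28},
    {"dx":4.1,"dy":-4.6,"dz":-3.6,"wx":0,"wy":0,"wz":0,"hand":28},
    {"dx":4.1,"dy":-4.6,"dz":-3.6,"wx":0,"wy":0,"wz":0,"hand":28},
    {"dx":4.1,"dy":-4.6,"dz":-3.6,"wx":0,"wy":0,"wz":0,"hand":28},
    {"dx":4.1,"dy":-4.6,"dz":-3.6,"wx":0,"wy":0,"wz":0,"hand":28},
  ],
)

```text
clock: 4.95
eef_pos: [0.6591, -0.149, 0.2023]
tool_rot: [0.988, 0.153, -0.0, 0.0]
ft_force: [0.5, 0.3, -0.4]
grip_width: 0.0326
grasp_force: 59.8
```

```bash
python3 - <<'E'
from h import *
im,c,o=shot("w2"); print(o["clock"],o["eef_pos"],o["grip_width"],o["joint_vel"].round(2),R.from_quat(o["tool_rot"]).as_matrix()[:,2].round(3))
try: print(panel(im,c,.66,-.149,"r"))
except Exception as e: print(e)
E
```

```text
4.95 [ 0.65908489 -0.14897218  0.20234211] 0.03259907250236883 [-0.02  0.01 -0.01  0.    0.    0.  ] [-0. -0. -1.]
(([0.6354, -0.1574], [102.80000305175781, 175.89999389648438], 0.361), ([0.6483, -0.153], [26.700000762939453, 50.599998474121094], -1.223))
```

View pics/w2.png

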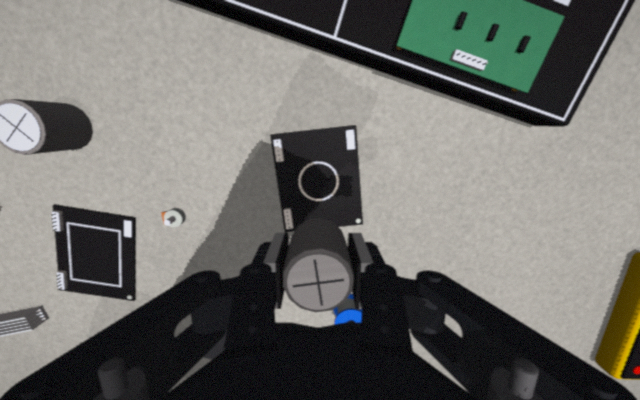

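```bash
python3 - <<'E'
from h import *
im=cv2.imread("pics/w2.png")[:,:,::-1].copy(); c=cam("wrist"); o=bot.get_obs()
print(unproj(c,319,181,.004), "cap",unproj(c,319.5,282,o["eef_pos"][2]+.019))
b=bird(im,c,.71,-.10,200,200,.004,.0005).min(2); w=blob(b>105); x,y=.71,-.10
I,J=np.mgrid[0:200,0:200]; w=(b>95)&(np.hypot(I-100,J-98)<62); (u,v),r=cv2.minEnclosingCircle(cnt(blob(w))); print(.71-v*.0005,-.10-u*.0005,r)
w=(b>95)&(np.hypot(I-v,J-u)<50);(u,v),r=cv2.minEnclosingCircle(cnt(blob(w))); print(.71-v*.0005,-.10-u*.0005,r)
# bottom rim of cap: panel corners via proj check
E
```

```text
[ 0.6599622  -0.15001034  0.004     ] cap [ 0.65752564 -0.15011691  0.22108197]
0.6598443450927733 -0.14973226928710937 49.74327087402344
0.6598443450927733 -0.14973226928710937 49.74327087402344
```

Call:
drive_tool(
  rows=[
    {"dx":0.05,"dy":0.01,"dz":1,"wx":0,"wy":0,"wz":0,"hand":28},
    {"dx":0.05,"dy":0.01,"dz":2,"wx":0,"wy":0,"wz":0,"hand":28},
    {"dx":0.05,"dy":0.01,"dz":3,"wx":0,"wy":0,"wz":0,"hand":28},
    {"dx":0.05,"dy":0.01,"dz":3.3,"wx":0,"wy":0,"wz":0,"hand":28},
    {"dx":0.05,"dy":0.01,"dz":3.38,"wx":0,"wy":0,"wz":0,"hand":28},
    {"dx":0.05,"dy":0.01,"dz":3.42,"wx":0,"wy":0,"wz":0,"hand":28},
    {"dx":0.05,"dy":0.01,"dz":3.42,"wx":0,"wy":0,"wz":0,"hand":28},
    {"dx":0.05,"dy":0.01,"dz":3.42,"wx":0,"wy":0,"wz":0,"hand":28},
  ],
)

```text
clock: 5.8
eef_pos: [0.6633, -0.1483, 0.033]
tool_rot: [0.988, 0.154, 0.001, 0.001]
ft_force: [-0.5, 0.1, -0.4]
grip_width: 0.0326
grasp_force: 59.9
```

Call:
drive_tool(
  rows=[
    {"dx":-0.02,"dy":0,"dz":0.03,"wx":0,"wy":0,"wz":0,"hand":28},
    {"dx":-0.02,"dy":0,"dz":0.05,"wx":0,"wy":0,"wz":0,"hand":28},
    {"dx":-0.02,"dy":0,"dz":0.05,"wx":0,"wy":0,"wz":0,"hand":28},
    {"dx":-0.02,"dy":0,"dz":0.05,"wx":0,"wy":0,"wz":0,"hand":28},
  ],
)

```text
clock: 6.2
eef_pos: [0.6618, -0.1483, 0.0303]
tool_rot: [0.988, 0.154, 0.001, 0.0]
ft_force: [-2.2, 0.2, 5.8]
grip_width: 0.0325
grasp_force: 60.5
```

Call:
drive_tool(
  rows=[
    {"dx":0,"dy":0,"dz":0,"wx":0,"wy":0,"wz":0,"hand":48},
    {"dx":0,"dy":0,"dz":0,"wx":0,"wy":0,"wz":0,"hand":48},
    {"dx":0,"dy":0,"dz":0,"wx":0,"wy":0,"wz":0,"hand":48},
    {"dx":0,"dy":0,"dz":-0.6,"wx":0,"wy":0,"wz":0,"hand":50},
    {"dx":0,"dy":0,"dz":-1.4,"wx":0,"wy":0,"wz":0,"hand":50},
    {"dx":-1.4,"dy":-1.3,"dz":-3,"wx":0,"wy":0,"wz":-1,"hand":80},
    {"dx":-1.4,"dy":-2.6,"dz":-3.5,"wx":0,"wy":0,"wz":-2,"hand":80},
    {"dx":-1.4,"dy":-2.6,"dz":-3.5,"wx":0,"wy":0,"wz":-3,"hand":80},
    {"dx":-1.4,"dy":-2.6,"dz":-3.5,"wx":0,"wy":0,"wz":-3,"hand":80},
    {"dx":-1.4,"dy":-2.6,"dz":-3.5,"wx":0,"wy":0,"wz":-3,"hand":80},
  ],
)

```text
clock: 7.2
eef_pos: [0.5547, -0.0431, 0.2075]
tool_rot: [0.959, 0.283, 0.002, 0.001]
ft_force: [0.2, -0.1, 0.2]
grip_width: 0.0801
grasp_force: 0.0
```

```bash
python3 - <<'E'
from h import *
im,c,o=shot("w3"); print(o["clock"],o["eef_pos"],o["grip_width"],o["joint_vel"].round(2),o["joint_pos"].round(2))
print("pred small",proj(c,(.66,-.15,.048)),"big",proj(c,(.633,.142,.06)),"jar",proj(c,(.505,.231,.045)))
for f in (lambda:disc(im,c,.66,-.15,.048,.017,165),lambda:disc(im,c,.633,.142,.06,.026,165)):
    try: print(f())
    except Exception as e: print(e)
E
```

```text
7.2 [ 0.55469126 -0.04305268  0.20751596] 0.08007125380217242 [-0.04  0.07  0.01 -0.06 -0.03 -0.02] [-0.08  0.36  0.09  1.29  0.    2.49]
pred small [[458.52275692 161.32435764]] big [[188.18630705   7.24938035]] jar [[54.72705418 82.53306258]]
((0.6592, -0.1486), [28.782577514648438, 28.850116729736328])
((0.6305, 0.1416), [35.594039916992195, 42.90328598022461])
```

View pics/w3.png

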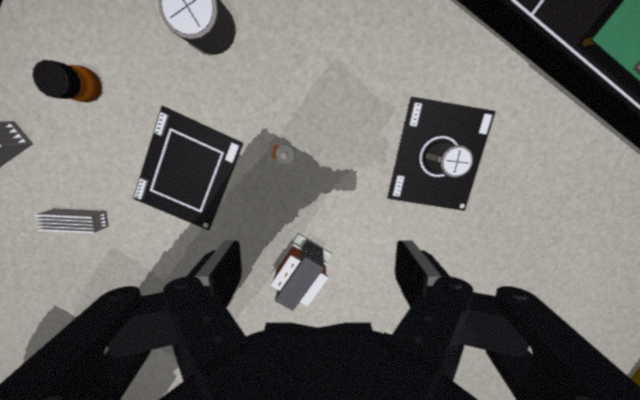

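```bash
python3 - <<'E'
from h import *
go(.6325,.142,.13);go(.6325,.142,.028)
E
```

```text
d [ 3.313 -2.298  1.52 ] w [0. 0. 0.] yaw 0.573 clock 7.25 rows 4.3
d [ 3.307 -2.303  3.56 ] w [0. 0. 0.] yaw 0.573 clock 7.25 rows 5.4
```

Call:
drive_tool(
  rows=[
    {"dx":3.31,"dy":-2.3,"dz":1.5,"wx":0,"wy":0,"wz":0,"hand":85},
    {"dx":3.31,"dy":-2.3,"dz":1.5,"wx":0,"wy":0,"wz":0,"hand":85},
    {"dx":3.31,"dy":-2.3,"dz":1.5,"wx":0,"wy":0,"wz":0,"hand":85},
    {"dx":3.31,"dy":-2.3,"dz":1.5,"wx":0,"wy":0,"wz":0,"hand":85},
    {"dx":3.31,"dy":-2.3,"dz":1.5,"wx":0,"wy":0,"wz":0,"hand":85},
    {"dx":3.31,"dy":-2.3,"dz":1.5,"wx":0,"wy":0,"wz":0,"hand":85},
    {"dx":3.31,"dy":-2.3,"dz":2.4,"wx":0,"wy":0,"wz":0,"hand":85},
    {"dx":3.31,"dy":-2.3,"dz":3.2,"wx":0,"wy":0,"wz":0,"hand":85},
    {"dx":3.31,"dy":-2.3,"dz":3.56,"wx":0,"wy":0,"wz":0,"hand":85},
    {"dx":3.31,"dy":-2.3,"dz":3.56,"wx":0,"wy":0,"wz":0,"hand":85},
    {"dx":3.31,"dy":-2.3,"dz":3.56,"wx":0,"wy":0,"wz":0,"hand":45},
    {"dx":3.31,"dy":-2.3,"dz":3.56,"wx":0,"wy":0,"wz":0,"hand":45},
    {"dx":3.31,"dy":-2.3,"dz":3.56,"wx":0,"wy":0,"wz":0,"hand":45},
    {"dx":3.31,"dy":-2.3,"dz":3.56,"wx":0,"wy":0,"wz":0,"hand":45},
    {"dx":3.31,"dy":-2.3,"dz":3.56,"wx":0,"wy":0,"wz":0,"hand":45},
    {"dx":3.31,"dy":-2.3,"dz":3.56,"wx":0,"wy":0,"wz":0,"hand":45},
  ],
)

```text
clock: 8.85
eef_pos: [0.6342, 0.1408, 0.0288]
tool_rot: [0.96, 0.281, 0.003, 0.0]
ft_force: [-0.9, -0.6, 6.6]
grip_width: 0.0508
grasp_force: 62.9
```

Call:
drive_tool(
  rows=[
    {"dx":0,"dy":0,"dz":-0.6,"wx":0,"wy":0,"wz":0,"hand":45},
    {"dx":0,"dy":0,"dz":-1.6,"wx":0,"wy":0,"wz":0,"hand":45},
    {"dx":-0.5,"dy":0.25,"dz":-2.4,"wx":0,"wy":0,"wz":0,"hand":45},
    {"dx":-9.2,"dy":4.7,"dz":-3.6,"wx":0,"wy":0,"wz":0,"hand":45},
    {"dx":-9.2,"dy":4.7,"dz":-3.6,"wx":0,"wy":0,"wz":0,"hand":45},
    {"dx":-9.2,"dy":4.7,"dz":-3.6,"wx":0,"wy":0,"wz":0,"hand":45},
    {"dx":-9.2,"dy":4.7,"dz":-3.6,"wx":0,"wy":0,"wz":0,"hand":45},
    {"dx":-9.2,"dy":4.7,"dz":-3.6,"wx":0,"wy":0,"wz":0,"hand":45},
    {"dx":-9.2,"dy":4.7,"dz":-3.6,"wx":0,"wy":0,"wz":0,"hand":45},
    {"dx":-9.2,"dy":4.7,"dz":-3.6,"wx":0,"wy":0,"wz":0,"hand":45},
    {"dx":-9.2,"dy":4.7,"dz":-3.6,"wx":0,"wy":0,"wz":0,"hand":45},
    {"dx":-9.2,"dy":4.7,"dz":-3.6,"wx":0,"wy":0,"wz":0,"hand":45},
    {"dx":-9.2,"dy":4.7,"dz":-3.6,"wx":0,"wy":0,"wz":0,"hand":45},
    {"dx":-9.2,"dy":4.7,"dz":-3.6,"wx":0,"wy":0,"wz":0,"hand":45},
    {"dx":-9.2,"dy":4.7,"dz":-3.6,"wx":0,"wy":0,"wz":0,"hand":45},
    {"dx":-9.2,"dy":4.7,"dz":-3.6,"wx":0,"wy":0,"wz":0,"hand":45},
  ],
)

```text
clock: 10.45
eef_pos: [0.3722, -0.3047, 0.2058]
tool_rot: [0.959, 0.282, 0.0, -0.0]
ft_force: [0.0, 0.3, -2.7]
grip_width: 0.0512
grasp_force: 63.0
```

```bash
python3 - <<'E'
from h import *
im,c,o=shot("w4"); print(o["clock"],o["eef_pos"],o["grip_width"],o["joint_vel"].round(2))
e=o["eef_pos"]; z=e[2]+.0312
for t in (90,110,140): print(t,disc(im,c,e[0],e[1],z,.026,t))
E
```

```text
10.45 [ 0.37218875 -0.30473311  0.20578367] 0.051195259654791346 [ 0.02  0.   -0.   -0.   -0.   -0.  ]
90 ((np.float64(0.3744), np.float64(-0.3032)), [40.67879104614258, 44.73726272583008])
110 ((np.float64(0.3744), np.float64(-0.3031)), [40.035240173339844, 44.12092590332031])
140 ((np.float64(0.4183), np.float64(-0.3243)), [34.6434211730957, 64.77045440673828])
```

View pics/w4.png

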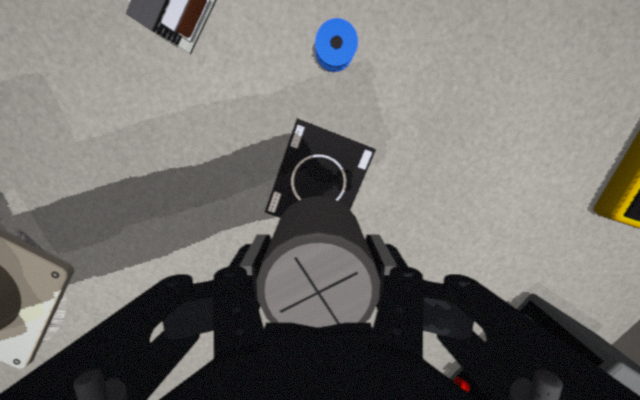

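```bash
python3 - <<'E'
from h import *
c=cam("wrist"); print(unproj(c,319,290,.237)); print(proj(c,(.3728,-.3045,.004)))
go(.373,-.3045,.0335); 
E
```

```text
[ 0.3746753  -0.30346422  0.237     ]
[[318.17081948 181.03012551]]
d [0.009 0.009 3.444] w [0. 0. 0.] yaw 0.572 clock 10.5 rows 3.4
```

Call:
drive_tool(
  rows=[
    {"dx":-0.04,"dy":0,"dz":1,"wx":0,"wy":0,"wz":0,"hand":45},
    {"dx":-0.04,"dy":0,"dz":2,"wx":0,"wy":0,"wz":0,"hand":45},
    {"dx":-0.04,"dy":0,"dz":3,"wx":0,"wy":0,"wz":0,"hand":45},
    {"dx":-0.04,"dy":0,"dz":3.3,"wx":0,"wy":0,"wz":0,"hand":45},
    {"dx":-0.04,"dy":0,"dz":3.4,"wx":0,"wy":0,"wz":0,"hand":45},
    {"dx":-0.04,"dy":0,"dz":3.44,"wx":0,"wy":0,"wz":0,"hand":45},
    {"dx":-0.04,"dy":0,"dz":3.46,"wx":0,"wy":0,"wz":0,"hand":45},
    {"dx":-0.04,"dy":0,"dz":3.46,"wx":0,"wy":0,"wz":0,"hand":45},
    {"dx":-0.04,"dy":0,"dz":3.46,"wx":0,"wy":0,"wz":0,"hand":45},
  ],
)

```text
clock: 11.4
eef_pos: [0.3713, -0.3072, 0.0341]
tool_rot: [0.96, 0.282, 0.001, 0.001]
ft_force: [-0.5, -0.0, -1.9]
grip_width: 0.0507
grasp_force: 63.2
```

Call:
drive_tool(
  rows=[
    {"dx":0,"dy":0,"dz":0.02,"wx":0,"wy":0,"wz":0,"hand":45},
    {"dx":0,"dy":0,"dz":0.04,"wx":0,"wy":0,"wz":0,"hand":45},
    {"dx":0,"dy":0,"dz":0.04,"wx":0,"wy":0,"wz":0,"hand":45},
    {"dx":0,"dy":0,"dz":0.04,"wx":0,"wy":0,"wz":0,"hand":66},
    {"dx":0,"dy":0,"dz":0.04,"wx":0,"wy":0,"wz":0,"hand":66},
    {"dx":0,"dy":0,"dz":0.04,"wx":0,"wy":0,"wz":0,"hand":66},
    {"dx":0,"dy":0,"dz":-0.7,"wx":0,"wy":0,"wz":0,"hand":66},
    {"dx":0,"dy":0,"dz":-1.6,"wx":0,"wy":0,"wz":0,"hand":66},
    {"dx":0,"dy":0,"dz":-2.4,"wx":0,"wy":0,"wz":-1.5,"hand":75},
  ],
)

```text
clock: 12.3
eef_pos: [0.3701, -0.3064, 0.1541]
tool_rot: [0.939, 0.345, -0.0, -0.0]
ft_force: [-0.2, -0.9, -1.1]
grip_width: 0.0749
grasp_force: 0.0
```

```bash
python3 - <<'E'
from h import *
im,c,o=shot("w5"); print(o["clock"],o["eef_pos"])
print(proj(c,(.373,-.3045,.064)),disc(im,c,.373,-.3045,.064,.026,165))
go(.45,-.0855,.2,3.14)
E
```

```text
12.3 [ 0.37014059 -0.30644181  0.15411286]
[[318.24265361 204.20520479]] ((0.4204, -0.3219), [7.277604579925537, 10.624144554138184])
d [ 4.079 -2.383 -0.798] w [  0.08   0.14 -27.84] yaw 0.71 clock 12.35 rows 16.2
```

Call:
drive_tool(
  rows=[
    {"dx":2,"dy":-1.2,"dz":-0.8,"wx":0,"wy":0,"wz":-3,"hand":85},
    {"dx":4.08,"dy":-2.38,"dz":-0.8,"wx":0,"wy":0,"wz":-27.8,"hand":85},
    {"dx":4.08,"dy":-2.38,"dz":-0.8,"wx":0,"wy":0,"wz":-27.8,"hand":85},
    {"dx":4.08,"dy":-2.38,"dz":-0.8,"wx":0,"wy":0,"wz":-27.8,"hand":85},
    {"dx":4.08,"dy":-2.38,"dz":-0.8,"wx":0,"wy":0,"wz":-27.8,"hand":85},
    {"dx":4.08,"dy":-2.38,"dz":-0.8,"wx":0,"wy":0,"wz":-27.8,"hand":85},
    {"dx":4.08,"dy":-2.38,"dz":-0.8,"wx":0,"wy":0,"wz":-27.8,"hand":85},
    {"dx":4.08,"dy":-2.38,"dz":-0.8,"wx":0,"wy":0,"wz":-27.8,"hand":85},
    {"dx":4.08,"dy":-2.38,"dz":-0.8,"wx":0,"wy":0,"wz":-27.8,"hand":85},
    {"dx":4.08,"dy":-2.38,"dz":-0.8,"wx":0,"wy":0,"wz":-27.8,"hand":85},
    {"dx":4.08,"dy":-2.38,"dz":-0.8,"wx":0,"wy":0,"wz":-27.8,"hand":85},
    {"dx":4.08,"dy":-2.38,"dz":-0.8,"wx":0,"wy":0,"wz":-27.8,"hand":85},
    {"dx":4.08,"dy":-2.38,"dz":-0.8,"wx":0,"wy":0,"wz":-27.8,"hand":85},
    {"dx":4.08,"dy":-2.38,"dz":-0.8,"wx":0,"wy":0,"wz":-27.8,"hand":85},
    {"dx":4.08,"dy":-2.38,"dz":-0.8,"wx":0,"wy":0,"wz":-27.8,"hand":85},
    {"dx":4.08,"dy":-2.38,"dz":-0.8,"wx":0,"wy":0,"wz":-27.8,"hand":85},
    {"dx":4.08,"dy":-2.38,"dz":-0.8,"wx":0,"wy":0,"wz":-27.8,"hand":85},
    {"dx":4.08,"dy":-2.38,"dz":-0.8,"wx":0,"wy":0,"wz":-27.8,"hand":85},
    {"dx":4.08,"dy":-2.38,"dz":-0.8,"wx":0,"wy":0,"wz":-27.8,"hand":85},
  ],
)

```text
clock: 14.25
eef_pos: [0.4494, -0.0841, 0.1927]
tool_rot: [0.008, 1.0, 0.0, -0.0]
ft_force: [-0.2, -0.7, 0.4]
grip_width: 0.0851
grasp_force: 0.0
```

```bash
python3 - <<'E'
from h import *
im,c,o=shot("w6"); print(o["clock"],o["eef_pos"],o["joint_pos"].round(2))
a=bird(im,c,.52,-.01,300,300,.054,.0005)
w5=cv2.imread("pics/w5.png")[:,:,::-1].copy()[60:360,170:470]
cv2.imwrite("pics/b6.png",np.hstack([a,w5])[:,:,::-1])
go(.45,-.0855,.022,3.14159)
E
```

```text
14.25 [ 0.44936367 -0.08405868  0.19265757] [-0.18  0.19 -0.2   1.19 -0.   -0.17]
d [-0.014 -0.029  3.414] w [ 0.   -0.   -0.18] yaw 3.126 clock 14.3 rows 3.4
```

View pics/b6.png

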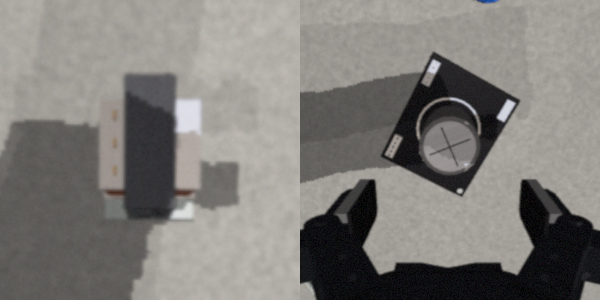

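Call:
drive_tool(
  rows=[
    {"dx":0,"dy":-0.02,"dz":1,"wx":0,"wy":0,"wz":-0.2,"hand":85},
    {"dx":0,"dy":-0.02,"dz":2,"wx":0,"wy":0,"wz":-0.2,"hand":85},
    {"dx":0,"dy":-0.02,"dz":2.9,"wx":0,"wy":0,"wz":-0.2,"hand":85},
    {"dx":0,"dy":-0.02,"dz":3.4,"wx":0,"wy":0,"wz":-0.2,"hand":85},
    {"dx":0,"dy":-0.02,"dz":3.4,"wx":0,"wy":0,"wz":-0.2,"hand":85},
    {"dx":0,"dy":-0.02,"dz":3.4,"wx":0,"wy":0,"wz":-0.2,"hand":45},
    {"dx":0,"dy":-0.02,"dz":3.4,"wx":0,"wy":0,"wz":-0.2,"hand":45},
    {"dx":0,"dy":-0.02,"dz":3.4,"wx":0,"wy":0,"wz":-0.2,"hand":45},
    {"dx":0,"dy":-0.02,"dz":3.4,"wx":0,"wy":0,"wz":-0.2,"hand":45},
    {"dx":0,"dy":-0.02,"dz":3.4,"wx":0,"wy":0,"wz":-0.2,"hand":45},
    {"dx":0,"dy":-0.02,"dz":3.4,"wx":0,"wy":0,"wz":-0.2,"hand":45},
  ],
)

```text
clock: 15.4
eef_pos: [0.4516, -0.0856, 0.025]
tool_rot: [-0.002, 1.0, -0.001, 0.003]
ft_force: [-0.5, -0.5, 6.7]
grip_width: 0.0511
grasp_force: 64.7
```

Call:
drive_tool(
  rows=[
    {"dx":0,"dy":0,"dz":-0.5,"wx":0,"wy":0,"wz":0,"hand":45},
    {"dx":0,"dy":0,"dz":-1.4,"wx":0,"wy":0,"wz":0,"hand":45},
    {"dx":-0.3,"dy":1,"dz":-1.8,"wx":0,"wy":0,"wz":-0.5,"hand":45},
    {"dx":-0.6,"dy":2,"dz":-1.8,"wx":0,"wy":0,"wz":-1,"hand":45},
    {"dx":-0.64,"dy":3,"dz":-1.8,"wx":0,"wy":0,"wz":-1.5,"hand":45},
    {"dx":-0.64,"dy":3.64,"dz":-1.8,"wx":0,"wy":0,"wz":-1.54,"hand":45},
    {"dx":-0.64,"dy":3.64,"dz":-1.5,"wx":0,"wy":0,"wz":-1.54,"hand":45},
    {"dx":-0.64,"dy":3.64,"dz":-1.5,"wx":0,"wy":0,"wz":-1.54,"hand":45},
    {"dx":-0.64,"dy":3.64,"dz":-1.5,"wx":0,"wy":0,"wz":-1.54,"hand":45},
  ],
)

```text
clock: 16.3
eef_pos: [0.4798, 0.0967, 0.0975]
tool_rot: [-0.069, 0.998, -0.0, -0.001]
ft_force: [0.2, 0.3, -4.5]
grip_width: 0.0512
grasp_force: 64.8
```

```bash
python3 - <<'E'
from h import *
im,c,o=shot("w7"); print(o["clock"],o["eef_pos"],o["ft_force"],o["joint_pos"].round(2))
go(.4813,.0971,.0295,np.pi+.134)
z=o["eef_pos"][2]+.029
a=bird(im,c,.55,.17,300,300,z,.0005); cv2.imwrite("pics/b7.png",np.hstack([a,im[100:400,170:470]])[:,:,::-1])
E
```

```text
16.3 [0.47975948 0.09671891 0.09752749] [ 0.21166618  0.34646004 -4.52455743] [ 0.2   0.34 -0.26  0.97 -0.    0.06]
d [-0.021  0.011  1.369] w [-0.   -0.01  0.03] yaw -3.005 clock 16.35 rows 1.4
```

View pics/b7.png

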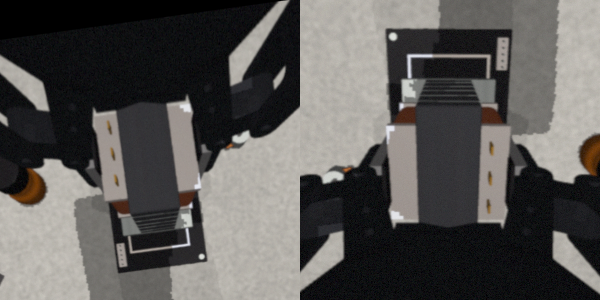

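Call:
drive_tool(
  rows=[
    {"dx":0,"dy":0,"dz":0.7,"wx":0,"wy":0,"wz":0,"hand":45},
    {"dx":0,"dy":0,"dz":1.15,"wx":0,"wy":0,"wz":0,"hand":45},
    {"dx":0,"dy":0,"dz":1.3,"wx":0,"wy":0,"wz":0,"hand":45},
    {"dx":0,"dy":0,"dz":1.36,"wx":0,"wy":0,"wz":0,"hand":45},
    {"dx":0,"dy":0,"dz":1.38,"wx":0,"wy":0,"wz":0,"hand":45},
    {"dx":0,"dy":0,"dz":1.38,"wx":0,"wy":0,"wz":0,"hand":45},
    {"dx":0,"dy":0,"dz":1.38,"wx":0,"wy":0,"wz":0,"hand":45},
  ],
)

```text
clock: 17.05
eef_pos: [0.4818, 0.0972, 0.0299]
tool_rot: [-0.069, 0.998, 0.0, 0.001]
ft_force: [-0.2, 0.3, -3.4]
grip_width: 0.051
grasp_force: 64.8
```

Call:
drive_tool(
  rows=[
    {"dx":0.02,"dy":0,"dz":0.02,"wx":0,"wy":0,"wz":0,"hand":45},
    {"dx":0.02,"dy":0,"dz":0.03,"wx":0,"wy":0,"wz":0,"hand":45},
    {"dx":0.02,"dy":0,"dz":0.03,"wx":0,"wy":0,"wz":0,"hand":45},
    {"dx":0.02,"dy":0,"dz":0.03,"wx":0,"wy":0,"wz":0,"hand":66},
    {"dx":0.02,"dy":0,"dz":0.03,"wx":0,"wy":0,"wz":0,"hand":66},
    {"dx":0.02,"dy":0,"dz":0.03,"wx":0,"wy":0,"wz":0,"hand":66},
    {"dx":0.02,"dy":0,"dz":-0.7,"wx":0,"wy":0,"wz":0,"hand":66},
    {"dx":0.02,"dy":0,"dz":-1.6,"wx":0,"wy":0,"wz":0,"hand":66},
    {"dx":0.02,"dy":0,"dz":-2.5,"wx":0,"wy":0,"wz":0,"hand":66},
    {"dx":0.6,"dy":0.8,"dz":-3.2,"wx":0,"wy":0,"wz":0,"hand":60},
    {"dx":1.2,"dy":3.2,"dz":-4.4,"wx":0,"wy":0,"wz":0,"hand":60},
    {"dx":1.2,"dy":3.2,"dz":-4.4,"wx":0,"wy":0,"wz":0,"hand":60},
    {"dx":1.2,"dy":3.2,"dz":-4.4,"wx":0,"wy":0,"wz":0,"hand":60},
    {"dx":1.2,"dy":3.2,"dz":-4.4,"wx":0,"wy":0,"wz":0,"hand":60},
    {"dx":1.2,"dy":3.2,"dz":-4.4,"wx":0,"wy":0,"wz":0,"hand":60},
    {"dx":1.2,"dy":3.2,"dz":-4.4,"wx":0,"wy":0,"wz":0,"hand":60},
  ],
)

```text
clock: 18.65
eef_pos: [0.3991, 0.2464, 0.2479]
tool_rot: [-0.069, 0.998, -0.001, -0.001]
ft_force: [0.1, -1.1, 0.1]
grip_width: 0.06
grasp_force: 0.0
```

```bash
python3 - <<'E'
from h import *
im,c,o=shot("w8"); print(o["clock"],o["eef_pos"],o["joint_pos"].round(2))
a=bird(im,c,.46,.38,300,300,.035,.0005); t=bot.camera("top"); ct=cam("top")
b=bird(t,ct,.68,.50,300,300,.02,.0016)
cv2.imwrite("pics/b8.png",np.hstack([a,b])[:,:,::-1])
for n,p in {"tr":(.4788,.0968,.058),"hs":(.378,.298,.035),"ph":(.53,.39,.004)}.items(): print(n,proj(c,p))
cv2.imwrite("pics/t8.png",t[:,:,::-1])
E
```

```text
18.65 [0.39912794 0.24644333 0.24793415] [ 0.55  0.18 -0.06  1.34 -0.    0.42]
tr [[187.83823056 228.2346181 ]]
hs [[361.0444958  166.78259781]]
ph [[400.5056828  272.10768463]]
```

View pics/b8.png

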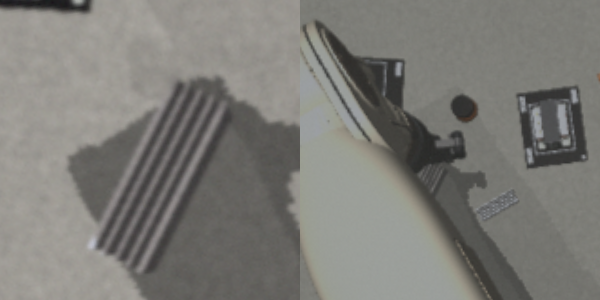

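```bash
python3 - <<'E'
from h import *
go(.372,.2988,.10,np.pi-.462);go(.372,.2988,.018,np.pi-.462)
E
```

```text
d [0.393 1.124 2.956] w [-0.02 -0.02  6.85] yaw -3.006 clock 18.75 rows 4.0
d [0.39  1.126 4.596] w [-0.02 -0.02  6.85] yaw -3.006 clock 18.75 rows 4.7
```

Call:
drive_tool(
  rows=[
    {"dx":0.39,"dy":1.12,"dz":2.9,"wx":0,"wy":0,"wz":6.85,"hand":56},
    {"dx":0.39,"dy":1.12,"dz":2.9,"wx":0,"wy":0,"wz":6.85,"hand":56},
    {"dx":0.39,"dy":1.12,"dz":2.9,"wx":0,"wy":0,"wz":6.85,"hand":56},
    {"dx":0.39,"dy":1.12,"dz":2.9,"wx":0,"wy":0,"wz":6.85,"hand":56},
    {"dx":0.39,"dy":1.12,"dz":2.9,"wx":0,"wy":0,"wz":6.85,"hand":56},
    {"dx":0.39,"dy":1.12,"dz":2.9,"wx":0,"wy":0,"wz":6.85,"hand":56},
  ],
)

```text
clock: 19.35
eef_pos: [0.3731, 0.2994, 0.1039]
tool_rot: [0.227, 0.974, -0.0, 0.0]
ft_force: [0.5, 0.1, 0.8]
grip_width: 0.056
grasp_force: 0.0
```

```bash
python3 - <<'E'
from h import *
im,c,o=shot("w9"); print(o["clock"],o["eef_pos"],o["joint_pos"].round(2))
go(.372,.2988,.018,np.pi-.462)
a=bird(im,c,.46,.38,300,300,.035,.0005); cv2.imwrite("pics/b9.png",np.hstack([a,im[100:400,170:470]])[:,:,::-1])
E
```

```text
19.35 [0.37309998 0.29942718 0.1038695 ] [ 0.68  0.31 -0.29  0.98 -0.    1.14]
d [ 0.02  -0.035  1.732] w [0.02 0.01 0.03] yaw 2.682 clock 19.4 rows 1.7
```

View pics/b9.png

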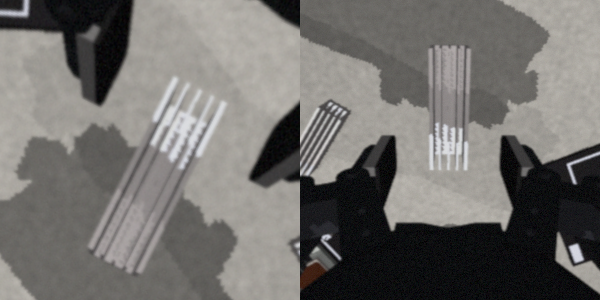

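Call:
drive_tool(
  rows=[
    {"dx":0,"dy":0,"dz":0.8,"wx":0,"wy":0,"wz":0,"hand":56},
    {"dx":0,"dy":0,"dz":1.5,"wx":0,"wy":0,"wz":0,"hand":56},
    {"dx":0,"dy":0,"dz":1.72,"wx":0,"wy":0,"wz":0,"hand":56},
    {"dx":0,"dy":0,"dz":1.72,"wx":0,"wy":0,"wz":0,"hand":56},
    {"dx":0,"dy":0,"dz":1.72,"wx":0,"wy":0,"wz":0,"hand":24},
    {"dx":0,"dy":0,"dz":1.72,"wx":0,"wy":0,"wz":0,"hand":24},
    {"dx":0,"dy":0,"dz":1.72,"wx":0,"wy":0,"wz":0,"hand":24},
    {"dx":0,"dy":0,"dz":1.72,"wx":0,"wy":0,"wz":0,"hand":24},
    {"dx":0,"dy":0,"dz":1.72,"wx":0,"wy":0,"wz":0,"hand":24},
    {"dx":0,"dy":0,"dz":1.72,"wx":0,"wy":0,"wz":0,"hand":24},
  ],
)

```text
clock: 20.4
eef_pos: [0.374, 0.3012, 0.0199]
tool_rot: [0.228, 0.974, 0.002, 0.002]
ft_force: [0.2, -0.9, 6.4]
grip_width: 0.0292
grasp_force: 60.2
```

Call:
drive_tool(
  rows=[
    {"dx":0,"dy":0,"dz":-0.5,"wx":0,"wy":0,"wz":0,"hand":24},
    {"dx":0,"dy":0,"dz":-1.4,"wx":0,"wy":0,"wz":0,"hand":24},
    {"dx":0,"dy":0,"dz":-2.3,"wx":0,"wy":0,"wz":0,"hand":24},
    {"dx":-2,"dy":3,"dz":-4,"wx":0,"wy":0,"wz":-5.3,"hand":24},
    {"dx":-2,"dy":3,"dz":-4,"wx":0,"wy":0,"wz":-5.3,"hand":24},
    {"dx":-2,"dy":3,"dz":-4,"wx":0,"wy":0,"wz":-5.3,"hand":24},
    {"dx":-2,"dy":3,"dz":-4,"wx":0,"wy":0,"wz":-5.3,"hand":24},
    {"dx":-2,"dy":3,"dz":-4,"wx":0,"wy":0,"wz":-5.3,"hand":24},
    {"dx":-2,"dy":3,"dz":-4,"wx":0,"wy":0,"wz":-5.3,"hand":24},
    {"dx":-2,"dy":3,"dz":-4,"wx":0,"wy":0,"wz":-5.3,"hand":24},
    {"dx":-2,"dy":3,"dz":-4,"wx":0,"wy":0,"wz":-5.3,"hand":24},
  ],
)

```text
clock: 21.5
eef_pos: [0.527, 0.3892, 0.2174]
tool_rot: [-0.001, 1.0, -0.001, -0.001]
ft_force: [-0.6, 0.1, -1.1]
grip_width: 0.0295
grasp_force: 59.8
```

```bash
python3 - <<'E'
from h import *
im,c,o=shot("w10"); print(o["clock"],o["eef_pos"],o["joint_pos"].round(2),o["grip_width"])
t=cv2.imread("pics/top0.png")[:,:,::-1].copy(); ct=cam("top")
for d in (60,75,90):
    try: print(panel(t,ct,.53,.39,"q",d))
    except Exception as e: print(e)
go(.53,.39,.2,np.pi)
print("panel centre px",proj(c,(.53,.39,.004)))
cv2.imwrite("pics/b10.png",np.hstack([im[50:350,170:470],bird(im,c,.63,.49,300,300,.004,.00067),bird(t,ct,.63,.49,200,200,.004,.001).repeat(1,0)[:200].__class__(0) if 0 else cv2.resize(bird(t,ct,.63,.49,200,200,.004,.001),(200,300))])[:,:,::-1])
E
```

```text
21.5 [0.52699344 0.38922018 0.2174465 ] [0.64 0.57 0.44 1.44 0.   0.63] 0.02948498838222919
(([0.5315, 0.3924], [35.400001525878906, 100.0], -0.059), ([0.4887, 0.3728], [8.399999618530273, 29.0], -0.241))
(([0.5304, 0.3911], [99.69999694824219, 121.0999984741211], -0.061), ([0.4878, 0.373], [6.699999809265137, 26.200000762939453], -0.188))
(([0.5306, 0.3908], [101.69999694824219, 123.30000305175781], -0.058), ([0.4882, 0.3735], [4.0, 21.5], 0.0))
d [-0.058  0.014  0.354] w [-0.01 -0.02  0.03] yaw -3.139 clock 21.55 rows 0.4
panel centre px [[318.00790002 180.23845243]]
```

View pics/b10.png

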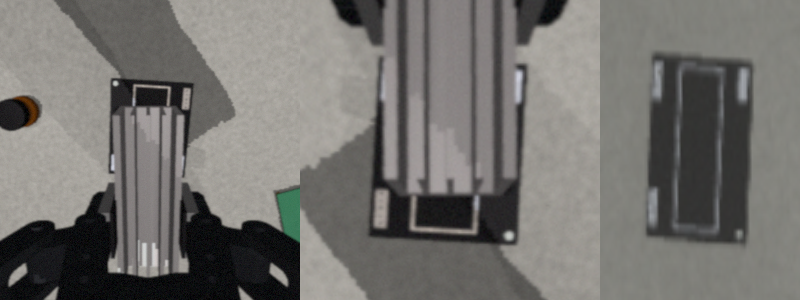

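```bash
python3 - <<'E'
from h import *
go(.531,.3905,.06,np.pi-.058);go(.531,.3905,.0245,np.pi-.058)
E
```

```text
d [-0.081  0.026  3.154] w [-0.01 -0.01  0.7 ] yaw -3.139 clock 21.55 rows 3.2
d [-0.082  0.027  3.864] w [-0.01 -0.01  0.7 ] yaw -3.139 clock 21.55 rows 3.9
```

Call:
drive_tool(
  rows=[
    {"dx":-0.06,"dy":0.02,"dz":1,"wx":0,"wy":0,"wz":0.7,"hand":24},
    {"dx":-0.06,"dy":0.02,"dz":2,"wx":0,"wy":0,"wz":0.7,"hand":24},
    {"dx":-0.06,"dy":0.02,"dz":3,"wx":0,"wy":0,"wz":0.7,"hand":24},
    {"dx":-0.06,"dy":0.02,"dz":3.5,"wx":0,"wy":0,"wz":0.7,"hand":24},
    {"dx":-0.06,"dy":0.02,"dz":3.7,"wx":0,"wy":0,"wz":0.7,"hand":24},
    {"dx":-0.06,"dy":0.02,"dz":3.82,"wx":0,"wy":0,"wz":0.7,"hand":24},
    {"dx":-0.06,"dy":0.02,"dz":3.86,"wx":0,"wy":0,"wz":0.7,"hand":24},
    {"dx":-0.06,"dy":0.02,"dz":3.86,"wx":0,"wy":0,"wz":0.7,"hand":24},
    {"dx":-0.06,"dy":0.02,"dz":3.86,"wx":0,"wy":0,"wz":0.7,"hand":24},
  ],
)

```text
clock: 22.45
eef_pos: [0.5327, 0.392, 0.0269]
tool_rot: [0.029, 1.0, 0.001, 0.001]
ft_force: [-0.7, -0.6, -0.5]
grip_width: 0.0291
grasp_force: 59.7
```

Call:
drive_tool(
  rows=[
    {"dx":0.03,"dy":-0.02,"dz":0.03,"wx":0,"wy":0,"wz":0,"hand":24},
    {"dx":0.03,"dy":-0.02,"dz":0.05,"wx":0,"wy":0,"wz":0,"hand":24},
    {"dx":0.03,"dy":-0.02,"dz":0.05,"wx":0,"wy":0,"wz":0,"hand":24},
    {"dx":0.03,"dy":-0.02,"dz":0.05,"wx":0,"wy":0,"wz":0,"hand":24},
  ],
)

```text
clock: 22.85
eef_pos: [0.5305, 0.3906, 0.024]
tool_rot: [0.029, 1.0, 0.001, 0.001]
ft_force: [-1.8, -0.7, 5.3]
grip_width: 0.0286
grasp_force: 60.5
```

Contact; release, retreat and check.

Call:
drive_tool(
  rows=[
    {"dx":0,"dy":0,"dz":0,"wx":0,"wy":0,"wz":0,"hand":44},
    {"dx":0,"dy":0,"dz":0,"wx":0,"wy":0,"wz":0,"hand":44},
    {"dx":0,"dy":0,"dz":0,"wx":0,"wy":0,"wz":0,"hand":44},
    {"dx":0,"dy":0,"dz":-0.6,"wx":0,"wy":0,"wz":0,"hand":44},
    {"dx":0,"dy":0,"dz":-1.5,"wx":0,"wy":0,"wz":0,"hand":44},
    {"dx":0,"dy":0,"dz":-2.5,"wx":0,"wy":0,"wz":0,"hand":44},
    {"dx":0.9,"dy":0,"dz":-3.4,"wx":0,"wy":0,"wz":0,"hand":44},
    {"dx":1.8,"dy":0,"dz":-4.2,"wx":0,"wy":0,"wz":0,"hand":44},
    {"dx":2.7,"dy":0,"dz":-4.8,"wx":0,"wy":0,"wz":0,"hand":44},
    {"dx":3.6,"dy":-0.5,"dz":-5.4,"wx":0,"wy":0,"wz":0,"hand":44},
    {"dx":4.3,"dy":-1,"dz":-5.8,"wx":0,"wy":0,"wz":0,"hand":44},
    {"dx":4.3,"dy":-1,"dz":-5.8,"wx":0,"wy":0,"wz":0,"hand":44},
    {"dx":4.3,"dy":-1,"dz":-5.8,"wx":0,"wy":0,"wz":0,"hand":44},
  ],
)

```text
clock: 24.15
eef_pos: [0.3104, 0.3524, 0.3158]
tool_rot: [0.028, 1.0, 0.002, 0.002]
ft_force: [0.7, 0.7, -0.1]
grip_width: 0.0436
grasp_force: 0.0
```

```bash
python3 - <<'E'
from h import *
o=bot.get_obs(); print(o["clock"],o["eef_pos"])
t=bot.camera("top"); ct=cam("top"); s=cv2.resize
L=[(.53,.3905,.004),(.4788,.0968,.004),(.373,-.3045,.004),(.6598,-.1497,.004)]
A=[bird(t,ct,x+.08,y+.08,320,320,z,.0005)[::1] for x,y,z in L]
im=np.vstack([np.hstack(A[:2]),np.hstack(A[2:])]); cv2.imwrite("pics/t10.png",s(im,(600,600))[:,:,::-1])
print(disc(t,ct,.373,-.3045,.064,.026,165),disc(t,ct,.6598,-.1497,.048,.017,165))
E
```

```text
24.15 [0.3104134  0.35243973 0.31583872]Traceback (most recent call last):
  File "<stdin>", line 7, in <module>
  File "h.py", line 42, in disc
    (u,v),_,_=cv2.fitEllipse(h:=cnt(blob(cv2.morphologyEx((b>thr).astype(np.uint8),cv2.MORPH_OPEN,np.ones((5,5)))))); return (round(x0-v*s,4),round(y0-u*s,4)),[q*s*1000 for q in cv2.fitEllipse(h)[1]]
              ~~~~~~~~~~~~~~^^^^^^^^^^^^^^^^^^^^^^^^^^^^^^^^^^^^^^^^^^^^^^^^^^^^^^^^^^^^^^^^^^^^^^^^^^^^^^^^^^^^^^^^
cv2.error: OpenCV(4.12.0) /io/opencv/modules/imgproc/src/shapedescr.cpp:356: error: (-215:Assertion failed) n >= 0 && (depth == CV_32F || depth == CV_32S) in function 'fitEllipseNoDirect'
```

View pics/t10.png

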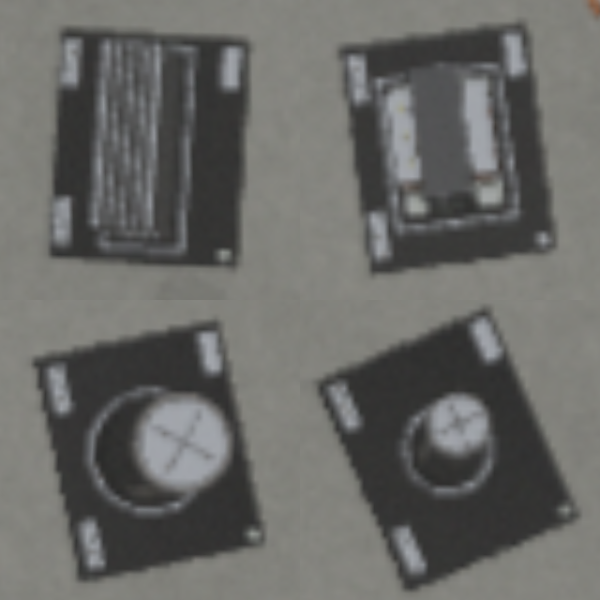

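```bash
python3 -c "
from workcell import bot
print(bot.job_done())"
```

```text
the job is handed in; nothing more can be done
None
```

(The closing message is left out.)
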